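# Seat the white reference tile over the colour meter's port

### The arm

A 6-joint arm with a two-finger parallel gripper is mounted at the origin on the work surface. World frame = base frame: x ahead of the robot, y to its left, z up, the work surface at z = 0. Lengths are in m, angles in degrees, forces in N, time in s.
With the tool pointing down it reaches from about 0.375 to 0.9 m from the base axis. Payload 3.1 kg.
Tool frame: the origin (TCP) lies on the front face of the gripper's body, between the roots of the fingers; the fingertips stand 70 mm ahead of it and the grasp point (between the pads) lies 51 mm ahead of it (bot.tip_extent is the distance from the TCP to the fingertips, in m); z points along the fingers, x is the direction in which the jaws open and shut, and the axes are right-handed (so a half turn about z gives the same grasp; the last joint's range is limited). The gripper opens to 87 mm and grips with 3 to 60 N. Pads are 19 mm wide; open, the fingers measure 117 mm over their backs; the gripper's body (75 mm by 190 mm) begins 51 mm behind the grasp point.
Start: joints at [-83.222, 30.224, 82.088, -0, 67.689, -10.227], TCP at [0.183, -0.598, 0.292] pointing down, gripper open.
Joint ranges: [-176.69, 176.69], [-43.24, 126.21], [12.49, 139.97], [-82, 262], [0, 151.66], [-163.58, 163.58]. Speed limits (degrees/s): [159.86, 159.86, 180, 180, 180, 180].

### API

Orientations are given as a 3x3 rotation matrix whose columns are the frame's x, y, z axes.
In Python, from rig import bot, viewer, ticket gives the robot as it stands. The module is installed in compiled form; this text tells all that it offers.
- The arm moves only by the tool arm_command, never from a script. Its argument "targets" is a list of rows, each an object with "rot": the turn, a rotation vector about the tool's x, y, z in degrees, a list of three; "offset": the shift along the tool's x, y, z in cm, a list of three; "gripper": the closure, from 0 (fully open) to 1 (shut). A call has 1 to 8 rows; each row is the pose to reach, as a shift and turn from the pose commanded when the call began, along the tool's axes at that moment; what a row does not reach only later rows make up. A row lasts 1/10 s, in which the tool goes at most 50 mm and 8.59 degrees, less where a joint would pass 70% of its speed; a pose out of reach is approached as far as the arm can. A call with a gripper value outside its range is refused whole. The fingers move at their own pace and stop on an object; the grip force is fixed at half the most. Time passes only in rows, so rows that repeat a pose let the fingers close. It gives the time, the measured TCP pose, the force and the opening at its end, in the units of the state.
- bot.read_state(): the state, without advancing time (a new reading comes with each control period).
- viewer.capture(name): name is "side" or "top"; returns a dict with "frame" (480x640x3 uint8, red, green, blue), "fx", "fy", "cx", "cy" (pixels), "D" ([k1, k2, p1, p2, k3] as OpenCV has them; the pictures are not rectified), "view" (4x4, takes a point from world to camera coordinates). Camera axes: x right, y down, z forward; pixel columns grow to the right and rows downward; lengths in m; the calibration is good to about 2 mm. A picture is of the moment at which its call begins. There is no depth.
- ticket.hand_in(): hands the job in, once; it reports no verdict.
The state is a dict: "time_s": time; "joint_positions": joint angles; "qvel": joint speeds; "tau": joint torques, N m; "position": TCP position; "tcp_rot": TCP orientation; "force": force on the tool from outside, world axes, zero at the start; "moment": the same for the moment, N m; "opening": opening from 0.0 (shut) to 1.0 (fully open).
Only numpy, scipy, OpenCV 4.12 (cv2) and the standard library are available. Lean on these libraries where they do the work, as an engineer would, in place of code of your own. Each camera call takes 0.05 s, during which the arm holds its last target. There are 200 camera calls.

### The job

The white reference tile lies loose on the deck of the bench colour meter. With your fingertips, first push it straight back until it lies flat against the long rail, then gently slide it along the rail, keeping it against the rail all the way, into the corner pocket until it is fully home against both the rail and the end stop and covers the measuring port. Do not pick the tile up, leave the other things where they are, and finish with your hand clear.

Things in the scene. Friction and masses are not known exactly. Their poses are not given: they have to be found in the camera images.
- white_tile_center (a point): centre of the white glazed ceramic reference tile, a flat square 50 x 50 x 10 mm, about 60 g, lying loose on the dark deck; x and y axes along its sides, z up. Its centre is 5 mm above the deck. It slides easily on the deck and along the rail (friction about 0.3).
- pocket (a point): point on the deck's surface (deck top 76 mm above the bench) under the tile's centre when it is fully home in the corner pocket; centre of the round measuring port (dark window in a flush steel ring, 34 mm across). x axis: square to the rail, towards it; y axis: along the rail, away from the end stop; z up. In this frame the rail's face is at x = +25 mm, the end stop's face at y = -25 mm.
- rail_mid (a point): middle of the top edge of the rail's face (aluminium bar on the deck's far side, 14 mm high, 12 mm thick, from the end stop to y = +232 mm in the pocket's frame); axes as the pocket's. The end stop is as high as the rail. The flat dark deck reaches from x = -142 to +68 mm and y = -60 to +252 mm in the pocket's frame; the meter is fixed.
- guide_strip (a point): middle of the top of the low guide strip (6 mm high, 8 mm thick, parallel to the rail) on the pocket's third side: inner face at x = -29 mm in the pocket's frame, from the end stop to y = +11 mm, then a lead-in splayed outwards to y = +23 mm. So a tile enters the pocket only along the rail and square to it, with 4 mm play.
- zero_trap: black cylindrical zero-calibration cap standing upright on the deck near the guide strip, 46 mm across at the foot, 36 mm above, 50 mm high, 90 g; origin at the centre of its underside. Leave alone.
- green_tile: dark green reference tile, 50 x 50 x 10 mm, lying on the bench beside the meter; origin at the centre of its underside. Leave alone.
- sample_jar: small jar with white cap on the bench beside the meter, 56 mm across, 75 mm high; origin at the centre of its underside. Leave alone.
- flask: stoppered conical glass flask with pink solution on the bench beside the meter, 80 mm across at the foot, 132 mm high; origin at the centre of its underside. Leave alone.
Mind the look-alikes: they are no part of the job. There is more than one size of the part that bears white_tile_center; the job needs the smallest.

How it is judged (in metres and radians):
On the way:
1. the white tile lies flat against the rail, out along the rail, well clear of the pocket (x of white_tile_center in the frame of pocket above -0.004 m and y of white_tile_center in the frame of pocket above 0.1 m and (angle between the x axis of white_tile_center and the x axis of pocket, either way round below 0.08 rad or angle between the x axis of white_tile_center and the y axis of pocket, either way round below 0.08 rad)), for 0.1 s.
At the end, for the whole second after the job is handed in: the white tile lies flat and at rest in the corner pocket, its centre within 3 mm of its home in both directions (touching rail and end stop) and square to the rail within 0.06 rad (x of white_tile_center in the frame of pocket between -0.003 and 0.003 m and y of white_tile_center in the frame of pocket between -0.003 and 0.003 m and z of white_tile_center in the frame of pocket below 0.007 m and (angle between the x axis of white_tile_center and the x axis of pocket, either way round below 0.06 rad or angle between the x axis of white_tile_center and the y axis of pocket, either way round below 0.06 rad) and linear speed of white_tile below 0.01 m/s).
It fails at once if the white tile is lifted off the deck (more than 6 mm), tipped up, or falls off it (z of white_tile_center in the frame of pocket above 0.011 m or z of white_tile_center in the frame of pocket below -0.005 m or angle between white_tile_center's own z axis and vertical above 0.3 rad).
It fails at once if the white tile leaves the rail (more than 7 mm off it, or twisted more than 0.25 rad) while it is on its way along it (y of white_tile_center in the frame of pocket below 0.085 m and (x of white_tile_center in the frame of pocket below -0.007 m or (angle between the x axis of white_tile_center and the x axis of pocket, either way round above 0.25 rad and angle between the x axis of white_tile_center and the y axis of pocket, either way round above 0.25 rad))).
It fails at once if the fingers press on the white tile with more than 50 N (contact force between the fingers and white_tile above 50 N).
It fails at once if a bystander is moved by more than 15 mm (distance of any of zero_trap, green_tile, sample_jar, flask from where it was at the start of the episode above 0.015 m).
It fails at once if a bystander is tipped over (angle between any of zero_trap, sample_jar, flask's own z axis and vertical above 0.4 rad).
It also fails if it takes over 48 s, if anything falls off the work surface, if the arm or the gripper's body presses on something with over 40 N, if the wrist force passes 120 N, or if a joint passes its speed limit or range.

## Working session

There is one attempt and no reset: what is moved stays moved. The work goes in short steps, Python scripts to look and compute and a tool call to move; the robot and the scene stay as the last step left them, time stands still between calls to the robot, and variables do not carry over. Pictures are saved under pics/ and viewed, about 8 in all and at most 12, crops included, and the job is handed in when it is done.

Besides the shell and the picture viewer there is one more tool, called after ">>>" as a command line: name --argument value ..., lists and objects as JSON in quotes. arm_command: Moves the arm, as the interface text tells. Its arguments: {"type":"object","properties":{"targets":{"type":"array"}},"required":["targets"]}

```bash
mkdir -p pics; cat > h.py <<'E'
import numpy as np, cv2, pickle
def grab(n):
    from rig import viewer
    c=viewer.capture(n); pickle.dump(c,open(f'{n}.pkl','wb')); return c
def load(n): return pickle.load(open(f'{n}.pkl','rb'))
def K(c): return np.array([[c['fx'],0,c['cx']],[0,c['fy'],c['cy']],[0,0,1.]])
def ray(c,uv,z):
    p=cv2.undistortPoints(np.array(uv,float).reshape(-1,1,2),K(c),np.array(c['D'],float)).reshape(-1,2)
    V=np.array(c['view']); R=V[:3,:3]; o=-R.T@V[:3,3]
    d=np.c_[p,np.ones(len(p))]@R
    return o+d*((z-o[2])/d[:,2])[:,None]
def proj(c,P):
    V=np.array(c['view']); r,_=cv2.Rodrigues(V[:3,:3])
    return cv2.projectPoints(np.array(P,float).reshape(-1,1,3),r,V[:3,3],K(c),np.array(c['D'],float))[0].reshape(-1,2)
def save(c,name,crop=None,s=1):
    f=c['frame']
    if crop: f=f[crop[1]:crop[3],crop[0]:crop[2]]
    cv2.imwrite(f'pics/{name}.png',cv2.resize(f[:,:,::-1],None,fx=s,fy=s,interpolation=cv2.INTER_CUBIC))
E
python3 - <<'E'
from h import *
from rig import bot
for n in('top','side'): 
    c=grab(n); save(c,n+'0'); V=np.array(c['view']); print(n,c['fx'],-V[:3,:3].T@V[:3,3])
s=bot.read_state(); print(s['time_s'],s['position'],np.round(s['tcp_rot'],3),s['opening'])
E
```

```text
top 464.63864864846875 [0.54657495 0.025884   1.0933772 ]
side 464.7156644851765 [ 0.54619344 -0.61337278  0.74148364]
0.1 [ 0.18276128 -0.59712936  0.29138729] [[ 0.292 -0.956 -0.   ]
 [-0.956 -0.292  0.002]
 [-0.002 -0.    -1.   ]] 0.997654639737424
```

View pics/top0.png

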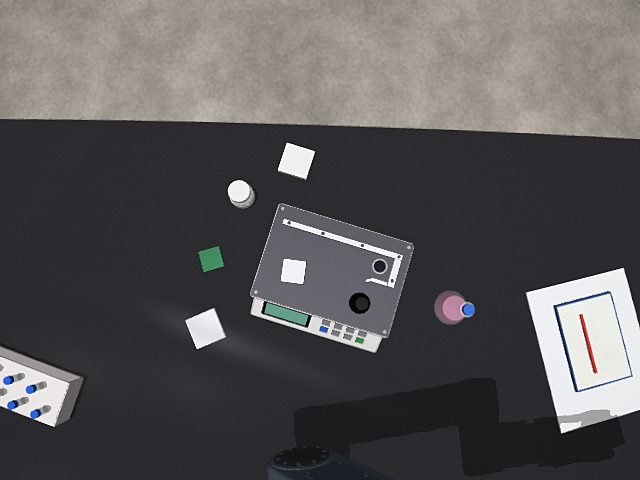

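View pics/side0.png

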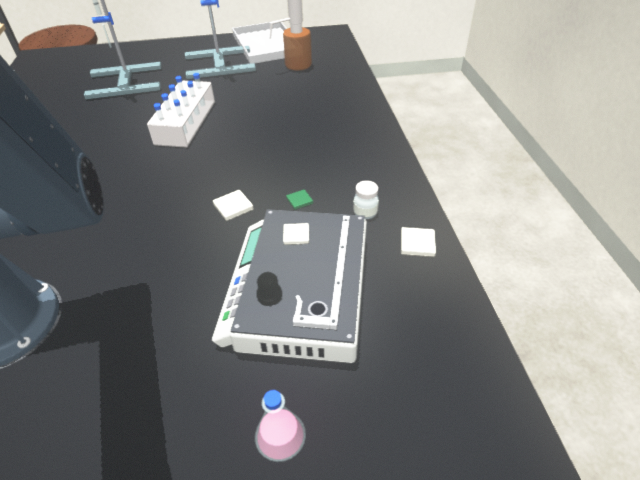

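The top view shows the small tile on the deck at about (293,271), the rail from (285,222) to (405,258), the port at (379,266), the black trap at (359,302) and the flask at (455,308). The two larger white tiles are off the meter. Next I'll measure these precisely.

```bash
python3 - <<'E'
from h import *
for n,crop in(('top',(240,195,430,345)),('side',(225,200,385,350))):
    save(load(n),n+'z',crop,4)
c=load('top'); f=c['frame'].astype(int); m=(f.min(2)>170).astype(np.uint8)
m[:195]=0;m[300:]=0;m[:,:250]=0;m[:,430:]=0
cs,_=cv2.findContours(m,cv2.RETR_EXTERNAL,cv2.CHAIN_APPROX_NONE)
for k in cs:
    if cv2.contourArea(k)<60: continue
    r=cv2.minAreaRect(k); b=cv2.boxPoints(r); print(r); w=ray(c,np.r_[b,[r[0]]],.086 if r[1][0]<60 and r[1][1]<60 else .090); print(np.round(w,4))
E
```

```text
((379.0, 266.0), (14.0, 14.0), 90.0)
[[ 0.6168 -0.1098  0.086 ]
 [ 0.6175 -0.1405  0.086 ]
 [ 0.587  -0.1408  0.086 ]
 [ 0.5863 -0.1102  0.086 ]
 [ 0.6019 -0.1253  0.086 ]]
((293.01312255859375, 270.9017639160156), (22.732158660888672, 22.798240661621094), 7.594643592834473)
[[0.565  0.0882 0.086 ]
 [0.614  0.0832 0.086 ]
 [0.6087 0.0342 0.086 ]
 [0.5597 0.0394 0.086 ]
 [0.5868 0.0613 0.086 ]]
((337.9658508300781, 253.610107421875), (125.04753112792969, 35.69963836669922), 17.241458892822266)
[[ 0.6261  0.1057  0.09  ]
 [ 0.7012  0.0852  0.09  ]
 [ 0.6267 -0.177   0.09  ]
 [ 0.5522 -0.1544  0.09  ]
 [ 0.6264 -0.0351  0.09  ]]
```

View pics/topz.png

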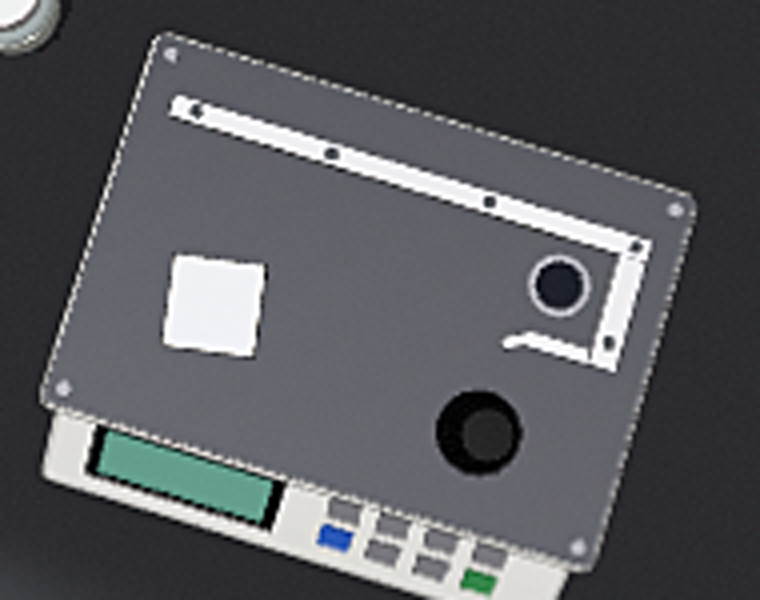

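View pics/sidez.png

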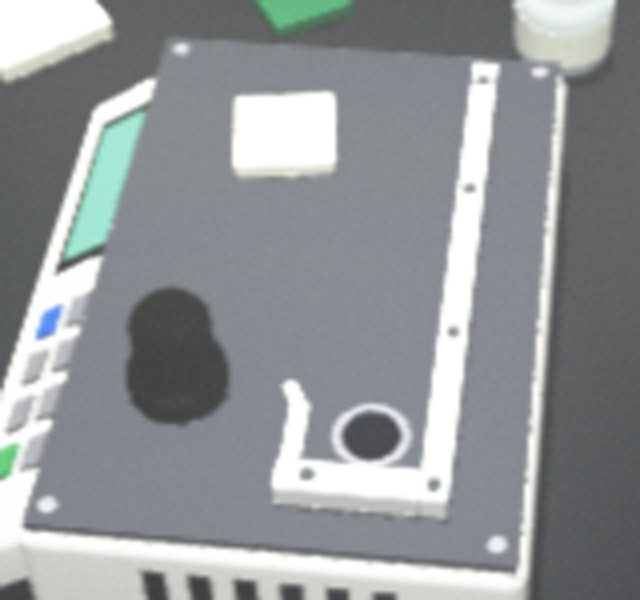

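```bash
cat >> h.py <<'E'
def contours(c,box,thr,inv=False,S=8):
    x0,y0,x1,y1=box
    g=c['frame'][y0:y1,x0:x1].min(2)
    g=cv2.resize(g,None,fx=S,fy=S,interpolation=cv2.INTER_CUBIC)
    m=((g<thr) if inv else (g>thr)).astype(np.uint8)
    cs,_=cv2.findContours(m,cv2.RETR_LIST,cv2.CHAIN_APPROX_NONE)
    return [((k.reshape(-1,2)+.5)/S-.5+[x0,y0]) for k in cs if cv2.contourArea(k)>40*S*S]
def rect(P):
    r=cv2.minAreaRect((P[:,:2]*1000).astype(np.float32)); return np.array(r[0])/1000,np.array(r[1])/1000,cv2.boxPoints(r)/1000
E
python3 - <<'E'
from h import *
for n,box,pb in(('top',(262,210,412,290),(366,254,392,278)),('side',(270,210,365,335),(306,298,330,318))):
    c=load(n); print(n)
    for k in contours(c,box,165):
        a=cv2.contourArea(k.astype(np.float32)); ctr=k.mean(0)
        for z in ((.086,) if a<900 else (.090,)):
            ce,sz,b=rect(ray(c,k,z)); print(round(a),ctr.round(1),z,ce.round(4),sz.round(4),b.round(4).tolist())
    for k in contours(c,pb,90,True):
        e=cv2.fitEllipse(ray(c,k,.076)[:,:2].astype(np.float32)*1000); print('port',e)
c=load('top')
for P in contours(c,(340,285,380,320),60,True): 
    w=ray(c,P,.076); print('trap',P.min(0),P.max(0),w.min(0),w.max(0))
E
```

```text
top
130 [379.4 265.9] 0.086 [ 0.6023 -0.1261] [0.0283 0.0282] [[0.5823000073432922, -0.12710000574588776], [0.6032000184059143, -0.1459999978542328], [0.6222000122070312, -0.125], [0.6013000011444092, -0.10610000044107437]]
176 [379.3 265.9] 0.086 [ 0.6021 -0.126 ] [0.0328 0.0326] [[0.5789999961853027, -0.12639999389648438], [0.6025000214576721, -0.14910000562667847], [0.6252999901771545, -0.12549999356269836], [0.6018000245094299, -0.10279999673366547]]
515 [293.  270.8] 0.086 [0.5869 0.0613] [0.0505 0.0506] [[0.5590000152587891, 0.03889999911189079], [0.6093000173568726, 0.033399999141693115], [0.6147000193595886, 0.0835999995470047], [0.5644999742507935, 0.08910000324249268]]
877 [353.3 249.7] 0.086 [ 0.6268 -0.035 ] [0.2737 0.0794] [[0.5512999892234802, -0.155799999833107], [0.6276999711990356, -0.17749999463558197], [0.7023000121116638, 0.08590000122785568], [0.6258999705314636, 0.10750000178813934]]
port ((602.7747802734375, -127.57946014404297), (25.59754753112793, 25.66510772705078), 55.71613311767578)
side
147 [317.4 308.5] 0.086 [ 0.6008 -0.1348] [0.0263 0.0262] [[0.5824000
[... 612 characters left out ...]
9755620956]]
1697 [327.3 286. ] 0.09 [ 0.6253 -0.0387] [0.2829 0.0804] [[0.5479999780654907, -0.16380000114440918], [0.6254000067710876, -0.18569999933242798], [0.7024999856948853, 0.08649999648332596], [0.6251000165939331, 0.10840000212192535]]
49 [360. 212.] 0.086 [0.7246 0.0953] [0.0185 0.0217] [[0.7121000289916992, 0.0885000005364418], [0.7333999872207642, 0.08410000056028366], [0.7371000051498413, 0.10220000147819519], [0.7159000039100647, 0.10660000145435333]]
port ((601.5427856445312, -127.73020935058594), (22.281085968017578, 22.544349670410156), 97.93307495117188)
trap [348.5625 292.1875] [370.1875 313.5625] [ 0.49796848 -0.1083948   0.076     ] [ 0.54430461 -0.06103255  0.076     ]
```

```bash
cat >> h.py <<'E'
from scipy.spatial.transform import Rotation as Ro
P0=np.array([.6024,-.1276,.076]); Y=np.array([.2724,.9622,0]);Y/=np.linalg.norm(Y); Z=np.array([0,0,1.]); X=np.cross(Y,Z)
def inp(w): d=np.asarray(w)[:2]-P0[:2]; return np.array([d@X[:2],d@Y[:2]])
def plan(px,py,ztip,jaw):
    from rig import bot
    s=bot.read_state(); p=np.array(s['position']); R=np.array(s['tcp_rot'])
    T=P0+px*X+py*Y; T[2]=ztip+bot.tip_extent
    Rt=np.c_[jaw,np.cross(-Z,jaw),-Z]
    print('t',s['time_s'],'now(px,py,ztip)',inp(p).round(4),round(p[2]-bot.tip_extent,4),'F',np.round(s['force'],1),'offset cm',(R.T@(T-p)*100).round(2),'rot',Ro.from_matrix(R.T@Rt).as_rotvec(degrees=True).round(2))
    print('tool axes of pocket X,Y:',(R.T@X).round(3),(R.T@Y).round(3))
E
python3 -c "
from h import *
print(X,inp([.5869,.0613]))
plan(-.120,.1775,.15,-Y)"
```

```text
[ 0.96218528 -0.27239583  0.        ] [-0.06636944  0.17753466]
t 0.1 now(px,py,ztip) [-0.2759 -0.5661] 0.2217 F [0.8 0.2 0.9] offset cm [-54.03 -53.39   7.29] rot [1.000e-02 1.100e-01 3.281e+01]
tool axes of pocket X,Y: [ 0.542 -0.84  -0.001] [-0.84  -0.542  0.002]
```

>>> arm_command --targets '[{"offset": [-54,-53.4,0],"rot": [0,0,32.8],"gripper": 0.85},{"offset": [-54,-53.4,0],"rot": [0,0,32.8],"gripper": 0.85},{"offset": [-54,-53.4,0],"rot": [0,0,32.8],"gripper": 0.85},{"offset": [-54,-53.4,0],"rot": [0,0,32.8],"gripper": 0.85},{"offset": [-54,-53.4,0],"rot": [0,0,32.8],"gripper": 0.85},{"offset": [-54,-53.4,0],"rot": [0,0,32.8],"gripper": 0.85},{"offset": [-54,-53.4,0],"rot": [0,0,32.8],"gripper": 0.85},{"offset": [-54,-53.4,0],"rot": [0,0,32.8],"gripper": 0.85}]'

```text
time_s: 0.9
position: [0.369, -0.2414, 0.2921]
tcp_rot: [[-0.273, -0.962, -0.0], [-0.962, 0.273, 0.0], [-0.0, 0.0, -1.0]]
force: [0.8, -0.6, 0.4]
opening: 0.354
```

```bash
python3 -c "
from h import *
plan(-.120,.1775,.15,-Y)"
```

```text
t 0.9 now(px,py,ztip) [-0.1936 -0.1731] 0.2224 F [ 0.8 -0.6  0.4] offset cm [-35.06  -7.34   7.25] rot [ 0.01  0.02 -0.03]
tool axes of pocket X,Y: [-0. -1. -0.] [-1.  0.  0.]
```

>>> arm_command --targets '[{"offset": [-35,-7.3,0],"rot": [0,0,0],"gripper": 0.85},{"offset": [-35,-7.3,0],"rot": [0,0,0],"gripper": 0.85},{"offset": [-35,-7.3,0],"rot": [0,0,0],"gripper": 0.85},{"offset": [-35,-7.3,0],"rot": [0,0,0],"gripper": 0.85},{"offset": [-35,-7.3,0],"rot": [0,0,0],"gripper": 0.85},{"offset": [-35,-7.3,0],"rot": [0,0,0],"gripper": 0.85},{"offset": [-35,-7.3,7.0],"rot": [0,0,0],"gripper": 0.85},{"offset": [-35,-7.3,7.0],"rot": [0,0,0],"gripper": 0.85}]'

```text
time_s: 1.7
position: [0.535, 0.0759, 0.2215]
tcp_rot: [[-0.27, -0.963, 0.002], [-0.963, 0.27, 0.0], [-0.001, -0.002, -1.0]]
force: [0.8, -0.1, 0.0]
opening: 0.149
```

```bash
python3 -c "
from h import *
plan(-.120,.1775,.08,-Y)"
```

```text
t 1.7 now(px,py,ztip) [-0.1203  0.1774] 0.1518 F [ 0.8 -0.1  0. ] offset cm [-0.   -0.01  7.18] rot [-0.11  0.03  0.14]
tool axes of pocket X,Y: [ 0.002 -1.     0.002] [-1.    -0.002  0.001]
```

>>> arm_command --targets '[{"offset": [0,0,2],"rot": [0,0,0],"gripper": 0.85},{"offset": [0,0,4],"rot": [0,0,0],"gripper": 0.85},{"offset": [0,0,5.5],"rot": [0,0,0],"gripper": 0.85},{"offset": [0,0,6.5],"rot": [0,0,0],"gripper": 0.85},{"offset": [0,0,7.1],"rot": [0,0,0],"gripper": 0.85},{"offset": [0,0,7.1],"rot": [0,0,0],"gripper": 0.85}]'

```text
time_s: 2.3
position: [0.5338, 0.0734, 0.1507]
tcp_rot: [[-0.272, -0.962, -0.001], [-0.962, 0.272, 0.0], [0.0, 0.001, -1.0]]
force: [-0.1, -0.4, 0.4]
opening: 0.149
```

```bash
python3 -c "
from h import *
plan(-.120,.1775,.08,-Y)
c=grab('side');save(c,'s1',(205,180,385,330),4)"
```

```text
t 2.3 now(px,py,ztip) [-0.1207  0.1747] 0.081 F [-0.1 -0.4  0.4] offset cm [-0.28 -0.07  0.1 ] rot [ 0.07 -0.01 -0.  ]
tool axes of pocket X,Y: [-0.    -1.    -0.001] [-1.  0. -0.]
```

View pics/s1.png

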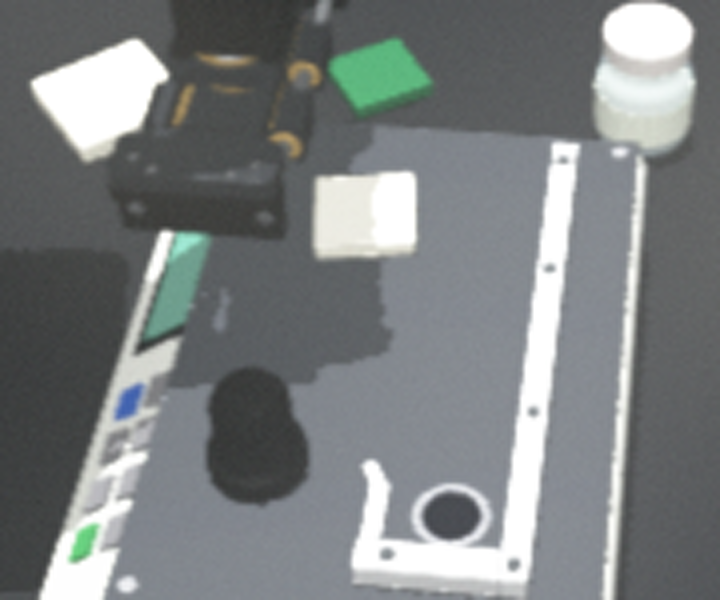

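The hand is at the left (front) edge of the deck, and its fingertips are hidden behind the gripper body. The tile is still in place at about (365,215) in the crop. Starting the push towards the rail.

>>> arm_command --targets '[{"offset": [-0.3,-0.6,0.1],"rot": [0,0,0],"gripper": 0.85},{"offset": [-0.3,-1.2,0.1],"rot": [0,0,0],"gripper": 0.85},{"offset": [-0.3,-1.8,0.1],"rot": [0,0,0],"gripper": 0.85},{"offset": [-0.3,-2.4,0.1],"rot": [0,0,0],"gripper": 0.85},{"offset": [-0.3,-3.0,0.1],"rot": [0,0,0],"gripper": 0.85},{"offset": [-0.3,-3.6,0.1],"rot": [0,0,0],"gripper": 0.85},{"offset": [-0.3,-4.2,0.1],"rot": [0,0,0],"gripper": 0.85},{"offset": [-0.3,-4.8,0.1],"rot": [0,0,0],"gripper": 0.85}]'

```text
time_s: 3.15
position: [0.5816, 0.0631, 0.1502]
tcp_rot: [[-0.272, -0.962, -0.0], [-0.962, 0.272, 0.0], [0.0, 0.0, -1.0]]
force: [0.1, 0.3, 1.0]
opening: 0.151
```

```bash
python3 -c "
from h import *
plan(-.0345,.1775,.08,-Y)"
```

```text
t 3.15 now(px,py,ztip) [-0.072   0.1779] 0.0805 F [0.1 0.3 1. ] offset cm [ 0.04 -3.75  0.05] rot [ 0.01 -0.    0.01]
tool axes of pocket X,Y: [ 0. -1. -0.] [-1. -0. -0.]
```

>>> arm_command --targets '[{"offset": [0,-0.5,0],"rot": [0,0,0],"gripper": 0.85},{"offset": [0,-1.0,0],"rot": [0,0,0],"gripper": 0.85},{"offset": [0,-1.5,0],"rot": [0,0,0],"gripper": 0.85},{"offset": [0,-2.0,0],"rot": [0,0,0],"gripper": 0.85},{"offset": [0,-2.5,0],"rot": [0,0,0],"gripper": 0.85},{"offset": [0,-2.9,0],"rot": [0,0,0],"gripper": 0.85},{"offset": [0,-3.2,0],"rot": [0,0,0],"gripper": 0.85},{"offset": [0,-3.4,0],"rot": [0,0,0],"gripper": 0.85}]'

```text
time_s: 3.95
position: [0.6141, 0.054, 0.1502]
tcp_rot: [[-0.272, -0.962, 0.0], [-0.962, 0.272, 0.0], [-0.0, -0.0, -1.0]]
force: [-0.2, 0.5, 0.4]
opening: 0.152
```

```bash
python3 -c "
from h import *
plan(-.0345,.1775,.08,-Y)
c=grab('side');save(c,'s2',(225,180,385,300),5)"
```

```text
t 3.95 now(px,py,ztip) [-0.0382  0.1779] 0.0805 F [-0.2  0.5  0.4] offset cm [ 0.04 -0.37  0.05] rot [-0.    0.    0.01]
tool axes of pocket X,Y: [ 0. -1.  0.] [-1. -0.  0.]
```

View pics/s2.png

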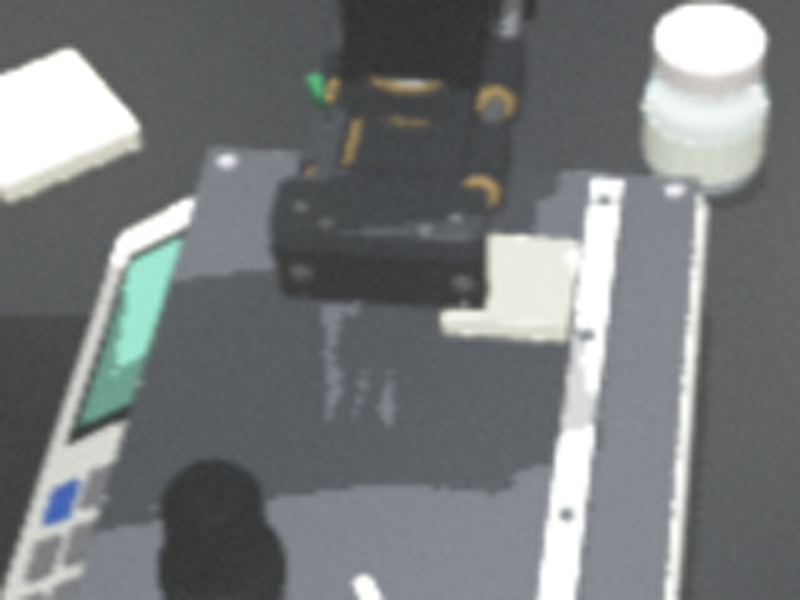

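The tile is almost at the rail, with its right edge at about (570,290) in the crop. I'll push on in fine steps and watch the force.

>>> arm_command --targets '[{"offset": [0,-0.1,0],"rot": [0,0,0],"gripper": 0.85},{"offset": [0,-0.2,0],"rot": [0,0,0],"gripper": 0.85},{"offset": [0,-0.3,0],"rot": [0,0,0],"gripper": 0.85}]'

```text
time_s: 4.3
position: [0.6165, 0.0533, 0.1502]
tcp_rot: [[-0.272, -0.962, -0.001], [-0.962, 0.272, 0.0], [0.0, 0.001, -1.0]]
force: [-1.5, 0.9, 0.2]
opening: 0.152
```

>>> arm_command --targets '[{"offset": [0,-0.05,0],"rot": [0,0,0],"gripper": 0.85},{"offset": [0,-0.1,0],"rot": [0,0,0],"gripper": 0.85}]'

```text
time_s: 4.5
position: [0.6167, 0.0533, 0.1501]
tcp_rot: [[-0.272, -0.962, -0.003], [-0.962, 0.272, 0.0], [0.0, 0.003, -1.0]]
force: [-3.4, -0.3, 0.5]
opening: 0.145
```

>>> arm_command --targets '[{"offset": [0,-0.05,0],"rot": [0,0,0],"gripper": 0.85},{"offset": [0,-0.1,0],"rot": [0,0,0],"gripper": 0.85},{"offset": [0,-0.1,0],"rot": [0,0,0],"gripper": 0.85}]'

```text
time_s: 4.8
position: [0.6168, 0.0532, 0.1499]
tcp_rot: [[-0.272, -0.962, -0.005], [-0.962, 0.272, 0.001], [0.0, 0.005, -1.0]]
force: [-5.1, 0.7, 2.6]
opening: 0.151
```

```bash
python3 -c "
from h import *
plan(-.0345,.1775,.08,-Y)"
```

```text
t 4.8 now(px,py,ztip) [-0.0354  0.1779] 0.0802 F [-5.1  0.7  2.6] offset cm [ 0.04 -0.09  0.02] rot [ 0.27 -0.03  0.02]
tool axes of pocket X,Y: [ 0.    -1.    -0.005] [-1. -0. -0.]
```

>>> arm_command --targets '[{"offset": [0,0.5,0],"rot": [0,0,0],"gripper": 0.85},{"offset": [0,2,0],"rot": [0,0,0],"gripper": 0.85},{"offset": [0,3,-2],"rot": [0,0,0],"gripper": 0.85},{"offset": [0,3,-5],"rot": [0,0,0],"gripper": 0.85},{"offset": [-2,0,-6],"rot": [0,0,-8],"gripper": 0.85},{"offset": [-4.9,-3.2,-6],"rot": [0,0,-16],"gripper": 0.85},{"offset": [-4.9,-3.2,-6],"rot": [0,0,-24],"gripper": 0.85},{"offset": [-4.9,-3.2,-6],"rot": [0,0,-32],"gripper": 0.85}]'

```text
time_s: 5.6
position: [0.665, 0.0915, 0.2106]
tcp_rot: [[0.285, -0.958, 0.005], [-0.958, -0.285, -0.0], [0.002, -0.005, -1.0]]
force: [0.4, -0.1, -0.0]
opening: 0.149
```

```bash
python3 -c "
from h import *
plan(-.003,.227,.14,X)"
```

```text
t 5.6 now(px,py,ztip) [0.0006 0.2279] 0.1409 F [ 0.4 -0.1 -0. ] offset cm [-0.11  0.35  0.09] rot [ -0.19  -0.23 -57.61]
tool axes of pocket X,Y: [ 0.536 -0.844  0.005] [-0.844 -0.536  0.001]
```

>>> arm_command --targets '[{"offset": [-0.1,0.3,0],"rot": [0,0,-8.2],"gripper": 0.85},{"offset": [-0.1,0.3,0],"rot": [0,0,-16.4],"gripper": 0.85},{"offset": [-0.1,0.3,0],"rot": [0,0,-24.6],"gripper": 0.85},{"offset": [-0.1,0.3,0],"rot": [0,0,-32.8],"gripper": 0.85},{"offset": [-0.1,0.3,0],"rot": [0,0,-41],"gripper": 0.85},{"offset": [-0.1,0.3,0],"rot": [0,0,-49.3],"gripper": 0.85},{"offset": [-0.1,0.3,0],"rot": [0,0,-57.6],"gripper": 0.85},{"offset": [-0.1,0.3,0],"rot": [0,0,-57.6],"gripper": 0.85}]'

```text
time_s: 6.4
position: [0.6605, 0.0911, 0.2105]
tcp_rot: [[0.96, -0.279, 0.003], [-0.279, -0.96, -0.0], [0.003, -0.0, -1.0]]
force: [-0.1, -0.5, -0.1]
opening: 0.149
```

```bash
python3 - <<'E'
from h import *
plan(-.003,.230,.08,X)
c=grab('side'); save(c,'s3',(225,180,385,300),5)
for k in contours(c,(270,215,350,270),120):
    ce,sz,b=rect(ray(c,k,.086)); print(ce,sz,k.mean(0))
E
```

```text
t 6.4 now(px,py,ztip) [-0.0036  0.2262] 0.1408 F [-0.1 -0.5 -0.1] offset cm [ 0.04 -0.38  6.08] rot [-0.03 -0.17 -0.41]
tool axes of pocket X,Y: [ 1.    -0.007  0.003] [-0.007 -1.     0.   ]
[0.61399078 0.03067268] [0.15543536 0.14991391] [319.66281646 251.77805154]
[0.55982062 0.10209225] [0.03596261 0.0471193 ] [279.581  219.2565]
```

View pics/s3.png

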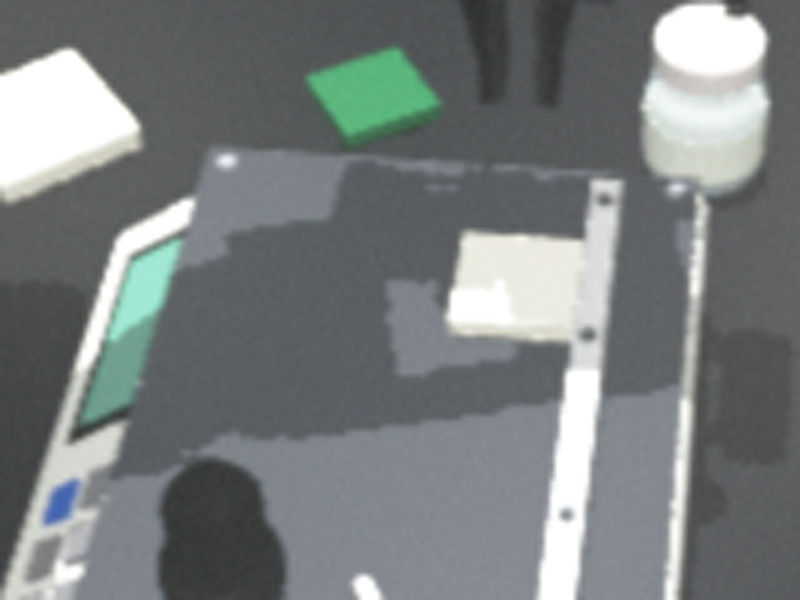

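The tile lies square against the rail, with its right edge along the rail at about (580,285) in the crop. The fingertips are above, behind the tile.

>>> arm_command --targets '[{"offset": [0.05,-0.4,1.5],"rot": [0,0,-0.4],"gripper": 0.8},{"offset": [0.05,-0.4,3],"rot": [0,0,-0.4],"gripper": 0.8},{"offset": [0.05,-0.4,4.5],"rot": [0,0,-0.4],"gripper": 0.8},{"offset": [0.05,-0.4,5.5],"rot": [0,0,-0.4],"gripper": 0.8},{"offset": [0.05,-0.4,6.1],"rot": [0,0,-0.4],"gripper": 0.8},{"offset": [0.05,-0.4,6.1],"rot": [0,0,-0.4],"gripper": 0.8}]'

```text
time_s: 7.05
position: [0.6605, 0.0949, 0.1477]
tcp_rot: [[0.962, -0.272, -0.003], [-0.272, -0.962, 0.0], [-0.002, 0.001, -1.0]]
force: [-0.8, -0.6, -0.4]
opening: 0.2
```

```bash
python3 - <<'E'
from h import *
plan(-.003,.2120,.08,X)
c=grab('side')
print(inp(ray(c,[[314.4,243.6]],.086)[0]))
E
```

```text
t 7.05 now(px,py,ztip) [-0.0047  0.23  ] 0.078 F [-0.8 -0.6 -0.4] offset cm [ 0.17  1.8  -0.2 ] rot [ 0.04  0.14 -0.  ]
tool axes of pocket X,Y: [ 1.    -0.    -0.002] [-0.    -1.    -0.001]
[-0.02527187  0.14745178]
```

>>> arm_command --targets '[{"offset": [0.05,0.5,-0.15],"rot": [0,0,0],"gripper": 0.8},{"offset": [0.08,1.0,-0.15],"rot": [0,0,0],"gripper": 0.8},{"offset": [0.1,1.5,-0.15],"rot": [0,0,0],"gripper": 0.8},{"offset": [0.12,2.0,-0.15],"rot": [0,0,0],"gripper": 0.8},{"offset": [0.15,2.5,-0.15],"rot": [0,0,0],"gripper": 0.8},{"offset": [0.18,3.0,-0.15],"rot": [0,0,0],"gripper": 0.8},{"offset": [0.21,3.5,-0.15],"rot": [0,0,0],"gripper": 0.8},{"offset": [0.24,4.0,-0.15],"rot": [0,0,0],"gripper": 0.8}]'

```text
time_s: 7.9
position: [0.6525, 0.0554, 0.1507]
tcp_rot: [[0.962, -0.272, -0.0], [-0.272, -0.962, 0.0], [-0.0, 0.0, -1.0]]
force: [0.4, 0.5, -0.2]
opening: 0.202
```

>>> arm_command --targets '[{"offset": [0.03,0.5,0],"rot": [0,0,0],"gripper": 0.8},{"offset": [0.06,1.0,0],"rot": [0,0,0],"gripper": 0.8},{"offset": [0.09,1.5,0],"rot": [0,0,0],"gripper": 0.8},{"offset": [0.12,2.0,0],"rot": [0,0,0],"gripper": 0.8},{"offset": [0.15,2.5,0],"rot": [0,0,0],"gripper": 0.8},{"offset": [0.18,3.0,0],"rot": [0,0,0],"gripper": 0.8}]'

```text
time_s: 8.5
position: [0.6461, 0.0261, 0.1508]
tcp_rot: [[0.962, -0.272, 0.0], [-0.272, -0.962, -0.0], [0.0, 0.0, -1.0]]
force: [0.4, -0.4, 0.0]
opening: 0.201
```

```bash
python3 - <<'E'
from h import *
plan(-.003,.11,.08,X)
c=grab('side'); save(c,'s4',(245,220,385,340),5)
E
```

```text
t 8.5 now(px,py,ztip) [0.0002 0.1598] 0.0811 F [ 0.4 -0.4  0. ] offset cm [-0.32  4.98  0.11] rot [ 0.   -0.    0.01]
tool axes of pocket X,Y: [1. 0. 0.] [ 0. -1. -0.]
```

View pics/s4.png

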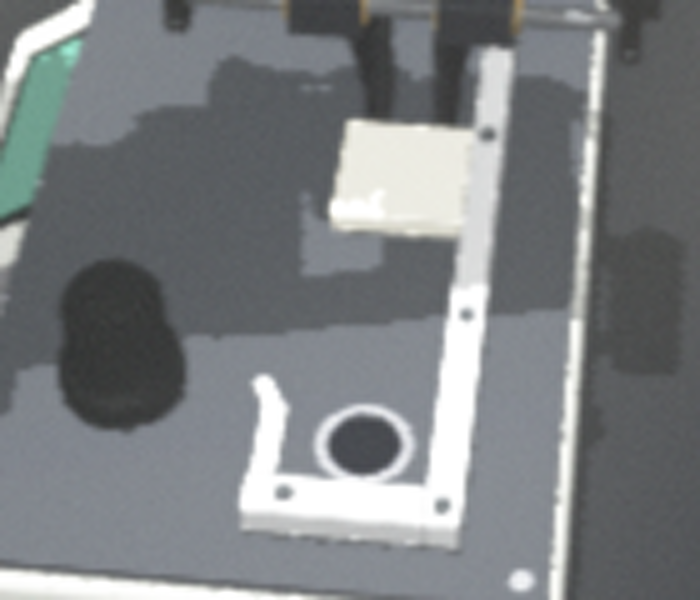

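The tile is still flush with the rail and square, and both fingertips are behind it. Continuing.

>>> arm_command --targets '[{"offset": [0.02,0.5,0],"rot": [0,0,0],"gripper": 0.8},{"offset": [0.04,1.0,0],"rot": [0,0,0],"gripper": 0.8},{"offset": [0.06,1.5,0],"rot": [0,0,0],"gripper": 0.8},{"offset": [0.08,2.0,0],"rot": [0,0,0],"gripper": 0.8},{"offset": [0.1,2.5,0],"rot": [0,0,0],"gripper": 0.8},{"offset": [0.12,3.0,0],"rot": [0,0,0],"gripper": 0.8},{"offset": [0.14,3.5,0],"rot": [0,0,0],"gripper": 0.8},{"offset": [0.16,4.0,0],"rot": [0,0,0],"gripper": 0.8}]'

```text
time_s: 9.35
position: [0.6367, -0.0129, 0.1508]
tcp_rot: [[0.962, -0.272, 0.0], [-0.272, -0.962, 0.0], [0.0, -0.0, -1.0]]
force: [-0.3, -0.0, -0.7]
opening: 0.198
```

>>> arm_command --targets '[{"offset": [0.01,0.5,0],"rot": [0,0,0],"gripper": 0.8},{"offset": [0.02,1.0,0],"rot": [0,0,0],"gripper": 0.8},{"offset": [0.03,1.5,0],"rot": [0,0,0],"gripper": 0.8},{"offset": [0.04,2.0,0],"rot": [0,0,0],"gripper": 0.8},{"offset": [0.05,2.5,0],"rot": [0,0,0],"gripper": 0.8},{"offset": [0.06,3.0,0],"rot": [0,0,0],"gripper": 0.8}]'

```text
time_s: 9.95
position: [0.6291, -0.0419, 0.1507]
tcp_rot: [[0.962, -0.272, -0.0], [-0.272, -0.962, 0.0], [-0.0, -0.0, -1.0]]
force: [0.3, 0.0, 1.1]
opening: 0.203
```

```bash
python3 - <<'E'
from h import *
plan(0.002,.0345,.08,X)
c=grab('side'); save(c,'s5',(245,240,385,350),5)
E
```

```text
t 9.95 now(px,py,ztip) [0.0024 0.0898] 0.081 F [0.3 0.  1.1] offset cm [-0.04  5.53  0.1 ] rot [-0.    0.    0.01]
tool axes of pocket X,Y: [ 1.  0. -0.] [ 0. -1.  0.]
```

View pics/s5.png

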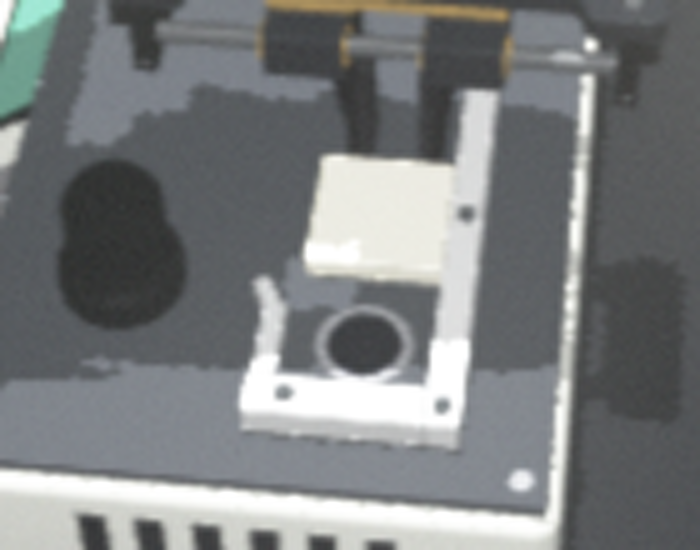

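The tile is still flush, with its front-left corner at about (305,265) in the crop, and it is lined up to pass the strip end at about (275,300). Continuing into the pocket.

>>> arm_command --targets '[{"offset": [0,0.5,0],"rot": [0,0,0],"gripper": 0.8},{"offset": [0,1.0,0],"rot": [0,0,0],"gripper": 0.8},{"offset": [0,1.5,0],"rot": [0,0,0],"gripper": 0.8},{"offset": [0,2.0,0],"rot": [0,0,0],"gripper": 0.8},{"offset": [0,2.5,0],"rot": [0,0,0],"gripper": 0.8},{"offset": [0,3.0,0],"rot": [0,0,0],"gripper": 0.8},{"offset": [0,3.5,0],"rot": [0,0,0],"gripper": 0.8},{"offset": [0,4.0,0],"rot": [0,0,0],"gripper": 0.8}]'

```text
time_s: 10.8
position: [0.6182, -0.0804, 0.1508]
tcp_rot: [[0.962, -0.272, -0.0], [-0.272, -0.962, 0.0], [-0.0, -0.0, -1.0]]
force: [-0.6, 0.3, 0.2]
opening: 0.199
```

>>> arm_command --targets '[{"offset": [0,0.3,0],"rot": [0,0,0],"gripper": 0.8},{"offset": [0,0.6,0],"rot": [0,0,0],"gripper": 0.8},{"offset": [0,0.8,0],"rot": [0,0,0],"gripper": 0.8},{"offset": [0,1.0,0],"rot": [0,0,0],"gripper": 0.8},{"offset": [0,1.2,0],"rot": [0,0,0],"gripper": 0.8}]'

```text
time_s: 11.3
position: [0.6151, -0.0915, 0.1508]
tcp_rot: [[0.962, -0.272, 0.0], [-0.272, -0.962, 0.0], [0.0, -0.0, -1.0]]
force: [-0.1, 0.7, -1.1]
opening: 0.202
```

>>> arm_command --targets '[{"offset": [0,0.1,0],"rot": [0,0,0],"gripper": 0.8},{"offset": [0,0.2,0],"rot": [0,0,0],"gripper": 0.8}]'

```text
time_s: 11.5
position: [0.6145, -0.0934, 0.1508]
tcp_rot: [[0.962, -0.272, 0.0], [-0.272, -0.962, 0.0], [-0.0, -0.0, -1.0]]
force: [0.1, 2.1, -0.3]
opening: 0.202
```

>>> arm_command --targets '[{"offset": [0,0.05,0],"rot": [0,0,0],"gripper": 0.8},{"offset": [0,0.1,0],"rot": [0,0,0],"gripper": 0.8}]'

```text
time_s: 11.7
position: [0.6145, -0.0936, 0.1508]
tcp_rot: [[0.962, -0.273, 0.001], [-0.273, -0.962, 0.002], [0.0, -0.002, -1.0]]
force: [1.1, 4.4, 1.0]
opening: 0.203
```

>>> arm_command --targets '[{"offset": [0,0.05,0],"rot": [0,0,0],"gripper": 0.8},{"offset": [0,0.1,0],"rot": [0,0,0],"gripper": 0.8},{"offset": [0,0.1,0],"rot": [0,0,0],"gripper": 0.8}]'

```text
time_s: 12.0
position: [0.6144, -0.0937, 0.1508]
tcp_rot: [[0.962, -0.273, 0.001], [-0.273, -0.962, 0.003], [0.0, -0.003, -1.0]]
force: [3.1, 6.8, -0.0]
opening: 0.199
```

```bash
python3 - <<'E'
from h import *
plan(0.002,.0345,.08,X)
c=grab('side'); save(c,'s6',(245,240,385,350),5)
E
```

```text
t 12.0 now(px,py,ztip) [0.0023 0.0359] 0.0811 F [ 3.1  6.8 -0. ] offset cm [-0.03  0.14  0.11] rot [-0.17 -0.01 -0.03]
tool axes of pocket X,Y: [ 1. -0.  0.] [-0.    -1.     0.003]
```

View pics/s6.png

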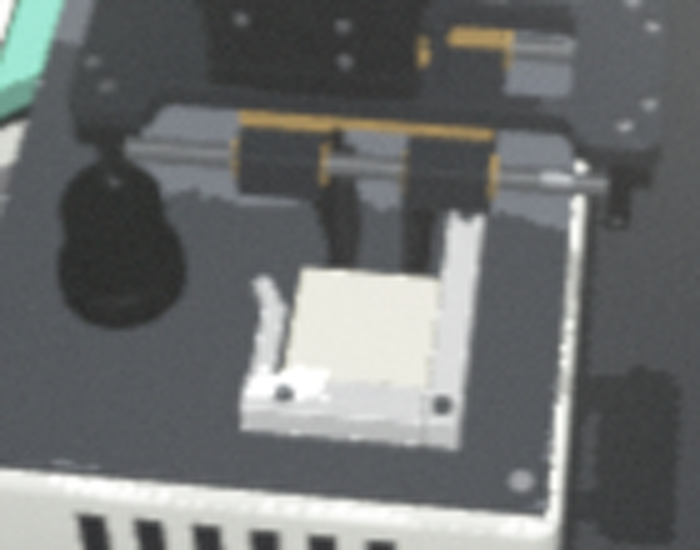

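The tile sits in the pocket, touching both the rail and the end stop. The motion stalled there at about 7 N. Backing away along the rail, then lifting.

>>> arm_command --targets '[{"offset": [0,-0.3,0],"rot": [0,0,0],"gripper": 0.8},{"offset": [-0.1,-1.5,0],"rot": [0,0,0],"gripper": 0.8},{"offset": [-0.3,-3,-1],"rot": [0,0,0],"gripper": 0.8},{"offset": [-0.3,-5,-5],"rot": [0,0,0],"gripper": 0.8},{"offset": [-0.3,-8,-9],"rot": [0,0,0],"gripper": 0.8},{"offset": [-0.3,-12,-12],"rot": [0,0,0],"gripper": 0.8},{"offset": [-0.3,-16,-12],"rot": [0,0,0],"gripper": 0.8},{"offset": [-0.3,-20,-12],"rot": [0,0,0],"gripper": 0.8}]'

```text
time_s: 12.85
position: [0.6662, 0.1004, 0.2738]
tcp_rot: [[0.962, -0.272, 0.004], [-0.272, -0.962, -0.0], [0.004, -0.001, -1.0]]
force: [-0.0, -0.2, -0.1]
opening: 0.196
```

```bash
python3 - <<'E'
from h import *
plan(0.002,.0345,.08,X)
c=grab('side'); save(c,'s7',(245,240,385,350),5)
b=grab('top'); save(b,'t7',(330,230,430,330),6)
E
```

```text
t 12.85 now(px,py,ztip) [-0.0007  0.2367] 0.2041 F [-0.  -0.2 -0.1] offset cm [ 0.2  20.23 12.39] rot [-0.04 -0.25  0.04]
tool axes of pocket X,Y: [1.    0.001 0.004] [ 0.001 -1.     0.001]
```

View pics/s7.png

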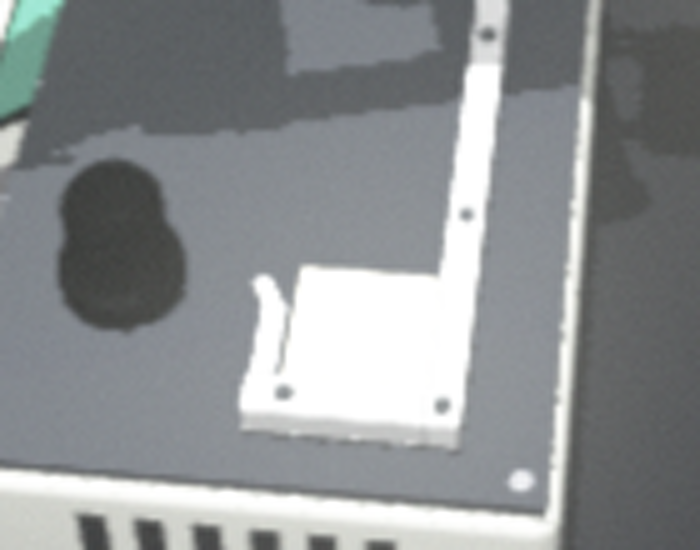

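View pics/t7.png

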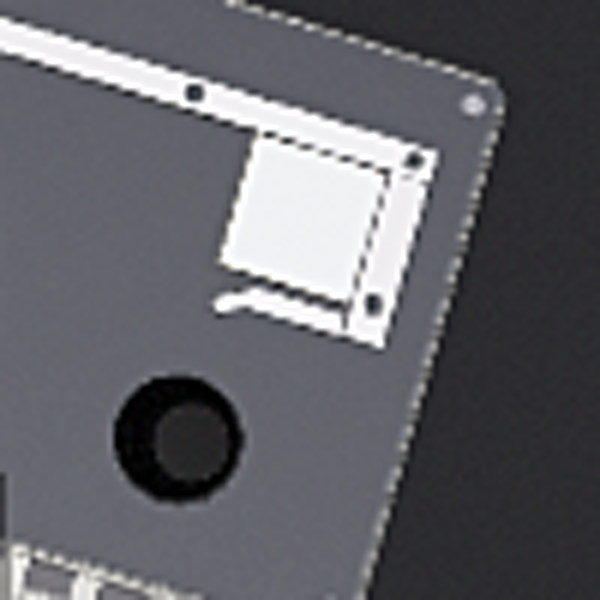

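Both views show the tile square in the corner with the port covered, the trap where it was and the hand clear. I'll do one numeric check on the tile's visible corners, and hand in if it passes.

```bash
python3 - <<'E'
from h import *
b=load('top')
w=ray(b,np.array([[261,131],[220,263],[351,302]])/6+[329.6,229.6],.086)
q=np.array([inp(p) for p in w]); print(q.round(4))   # trailing-rail, trailing-near, leading-near corners; home: (25,25),(-25,25),(-25,-25) mm
ok=abs(q-np.array([[.025,.025],[-.025,.025],[-.025,-.025]])).max(); print(ok)
if ok<.003:
    from rig import ticket; ticket.hand_in(); print('handed in')
E
```

```text
[[ 0.0256  0.0234]
 [-0.0248  0.024 ]
 [-0.0243 -0.0255]]
0.001601167129237066
the job is handed in; nothing more can be done
handed in
```

The white tile is home in the corner pocket, touching both the rail and the end stop, and the job is handed in. No verdict was reported.

- **Pushes:** I pushed the smallest white tile straight back against the rail, well clear of the pocket, until it stalled at about 5 N. I then slid it along the rail with two fingertips until it stalled against the end stop at about 7 N. I backed off along the rail and lifted the hand clear, about 13 s into the 48 s allowed.
- **Final position:** both cameras show the tile flat and square, with the port covered. Three corners measured in the top view are within 1.6 mm of home, with the camera calibration good to about 2 mm.
- **Other objects:** the black cap looks unmoved in the final views. The green tile, jar and flask were not re-measured at the end, but the hand never came near them at low height.

No check failed or disagreed. An early hand-read estimate of the tile's place along the rail was about 5 mm off the expected value. I put that down to reading the pixel by eye, and the final measurement does not rely on it.

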